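# Last lens onto the sloping pile

## Robot

A 6-joint arm with a two-finger parallel gripper is mounted at the origin on a cart in front of the work surface, level with it; the furniture and walls round the work are solid. World frame = base frame: x ahead of the robot, y to its left, z up, the work surface at z = 0. Lengths are in m, angles in degrees, forces in N, time in s.
With the tool pointing down it reaches from about 0.4 to 0.825 m from the base axis. Payload 7 kg.
Tool frame: the origin (TCP) lies on the centre line of the jaws, within the pads' length; the fingertips stand 11 mm ahead of it and the grasp point (between the pads) lies 8 mm behind it; z points along the fingers, y is the line along which they close (so a half turn about z gives the same grasp; the last joint's range is limited). The gripper opens to 88 mm and grips with 3 to 60 N. Pads are 19 mm wide; open, the fingers measure 130 mm over their backs; the gripper's body (78 mm by 193 mm) begins 47 mm behind the grasp point.
Start: joints at [-50.816, 20.546, 0.682, 0, -70.136, -16.507], TCP at [0.26, -0.623, 0.238] pointing down, gripper open.
Joint ranges: [-176.03, 176.03], [-82.01, 121.73], [-58.28, 71.71], [-173.87, 95.51], [-174.79, -0.11], [-173.66, 173.66]. Speed limits (degrees/s): [136.94, 136.94, 172.46, 180, 180, 180].

## Interface

Orientations are given as [roll, pitch, yaw] about the fixed x, y, z axes, in that order (R = Rz(yaw) Ry(pitch) Rx(roll)).
In Python, from plant import r, capture, camera_model, job gives the robot as it stands.
- The arm moves only by the tool drive_tool, never from a script. Its argument "increments" is a list that holds one entry, the list of rows, each a list of 5 numbers: the gripper's target within -1 to 1 (fully open at 1, half-way at 0, shut at -1), then the shift along the tool's x, y, z scaled (see below), then the turn about the tool's z scaled (see below). In form: [[[gripper, tx, ty, tz, roll], ...]]. A call has 1 to 5 rows; each row is the pose to reach, as a shift and turn from the pose commanded when the call began, along the tool's axes at that moment, turning the shorter way round; what a row does not reach only later rows make up. The controller multiplies each number of a shift by 120 mm and each number of a turn by 360 degrees. A row lasts 1/8 s, in which the tool goes at most 62.5 mm and 10.7 degrees, less where a joint would pass 70% of its speed; a pose out of reach is approached as far as the arm can. A call with a number of a shift or a turn outside -1 to 1 is refused whole. A call with a gripper value outside its range is refused whole. The fingers move at their own pace and stop on an object; "squeeze" is the grip in N (left out, the last holds). Time passes only in rows, so rows that repeat a pose let the fingers close. It gives the time, the measured TCP pose, the force, the opening and the grip force at its end, in the units of the state.
- r.get_state(): the state, without advancing time (a new reading comes with each control period).
- capture(name): name is "scene" or "top" or "wrist"; returns the picture (400x640x3 uint8, red, green, blue); there is no depth.
- camera_model(name): a dict with "camera_matrix" (3x3 intrinsics, pixels), "rvec" (rotation vector, rad) and "tvec" (3), from world to camera coordinates, as OpenCV has them. Camera axes: x right, y down, z forward; pixel columns grow to the right and rows downward; lengths in m; the calibration is good to about 2 mm. The wrist camera is an equidistant fisheye: a pixel r from the principal point sees the ray r / f radians off the axis. A picture is of the moment at which its call begins: read the wrist's pose just before it. camera_model takes no time and is no camera call; for the wrist camera it gives the pose at the moment of the call.
- job.close_job(): hands the job in; it is judged then, once.
The state is a dict: "time_s": time; "joints": joint angles; "qd": joint speeds; "joint_torque": joint torques, N m; "tcp_pos": TCP position; "eef_rot": TCP orientation; "contact_force": force on the tool from outside, world axes, zero at the start; "moment": the same for the moment, N m; "gripper_width": finger opening in m; "gripper_force": force on a finger pad.
Only numpy, scipy, OpenCV 4.12 (cv2) and the standard library are available. Lean on these libraries where they do the work, as an engineer would, in place of code of your own. Each camera call takes 0.05 s, during which the arm holds its last target. There are 200 camera calls.

## Task

Pick up the brown lens blank by the black holding block on its back and lay it on top of the pile of lens blanks in the blue sloping magazine, flat on the pile and centred over it, with its yellow axis line pointing at the red pointer. How high the pile stands is not known, so lower the lens square to the slope and gently until you feel it touch, and only then let go and draw back. Leave the other things on the table where they are.

Things in the scene. Friction and masses are not known exactly. Their poses are not given: they have to be found in the camera images.
- lens_block (a point): Centre of the black holding block of the loose lens blank: 36 mm long (x), 24 mm wide (y, the side to grip across), 28 mm high (z), so it reaches 14 mm below and above this point. It stands on the middle of the disc; z points out of the disc through the block, +x along the yellow axis line.
- lens: The loose lens blank: a brown disc 70 mm across, 9 mm thick, lying flat at the start, with the block on top (37 mm high in all, roughly 0.1 to 0.2 kg). Origin: centre of its flat underside, 23 mm below lens_block; axes as lens_block. The yellow axis line runs from the block to the rim on one side only, at +x.
- lens_mark (a point): Outer end of the yellow axis line, on the upper rim of the disc, 35 mm from its centre along lens x, 14 mm below lens_block.
- magazine: Blue block of the fixed lens magazine on a grey stand. Origin: centre of its sloping top face (the deck, 124 x 112 mm), 85 mm above the table; z points out of the deck, leaning 0.44 rad (25 degrees) from vertical, to the left and somewhat towards the robot; x points up the slope; y is level. The axis of the pile of lens blanks is this z axis.
- pile_mid (a point): Fixed point on the pile's axis, 28 mm above the deck, axes as the magazine; NOT the pile's top. The pile (flat round blanks, 70 mm across) stands partly sunk in a well on a stiff spring (gives 1 mm per 2.5 N, 8 mm at most); its flat top, parallel to the deck, is anywhere from 16 to 40 mm above the deck.
- posts_mid (a point): Point half-way between the tops of the two steel stop posts at the pile's lower side (x = -36 mm in the magazine's frame, 56 mm above the deck). The posts are 7 mm thick, square to the deck, 21 mm to either side (y) of this point; a lens centred on the pile has 3 mm of play to them, and they keep it from sliding down.
- pointer_tip (a point): Tip of the red pointer on the deck, 41 mm from the pile's axis, 18 mm above the deck, up to 0.35 rad to either side of straight up the slope. Its x axis points from the pile's axis outwards through the pointer: the yellow line shall point the same way. The pointer is stiff and stays where it is.
- dispenser_c (a point): black pump dispenser, 53x60x129 mm, standing; point at its centre, 60 mm up. A bystander, to be left alone.
- tape_roll_c (a point): roll of beige tape lying flat, 96 mm across, 24 mm high; point at its centre. A bystander, to be left alone.
- pin_driver_c (a point): small red screwdriver lying near the table's front edge, 112 mm long, 13 mm thick; point at its centre. A bystander, to be left alone.
- pliers_c (a point): red-handled pliers lying flat, 156x51x12 mm; point at its centre. A bystander, to be left alone.
There are look-alikes about, which are no part of the job. Of the things like the lens, leave any that is turquoise; of the rest the larger one is meant.

How it is judged (in metres and radians):
On the way:
1. the lens, still held by the fingers, touches down flat on the pile (contact force between the fingers and lens above 0.5 N and contact force between lens and magazine above 0.4 N and x of lens_block in the frame of magazine between -0.01 and 0.01 m and y of lens_block in the frame of magazine between -0.01 and 0.01 m and angle between the z axis of lens_block and the z axis of magazine, either way round below 0.12 rad), for 0.15 s.
At the end, for the whole second after the job is handed in: The lens lies at rest on the pile, flat (block upwards, within 4.5 degrees), its centre within 7 mm of the pile's axis along and across the slope, its yellow line pointing at the red pointer within 9 degrees (x of lens_block in the frame of magazine between -0.007 and 0.007 m and y of lens_block in the frame of magazine between -0.007 and 0.007 m and angle between the z axis of lens_block and the z axis of magazine, either way round below 0.08 rad and angle between the x axis of lens_block and the x axis of pointer_tip, either way round below 0.16 rad and distance between lens_mark and pointer_tip below 0.05 m and angle between lens's own z axis and vertical below 0.6 rad and contact force between lens and magazine above 0.3 N and linear speed of lens below 0.01 m/s and angular speed of lens below 0.1 rad/s); the robot touches nothing.
It fails at once if the lens is pressed on the magazine or pile with more than 40 N (contact force between lens and magazine above 40 N).
It fails at once if a bystander (dispenser, tape roll, screwdriver, pliers) is moved more than 20 mm (distance of any of dispenser_c, tape_roll_c, pin_driver_c, pliers_c from where it was at the start of the episode above 0.02 m).
It also fails if it takes over 38 s, if anything falls off the work surface, if the arm or the gripper's body presses on something with over 40 N, if the wrist force passes 120 N, or if a joint passes its speed limit or range.

## Working session

There is one attempt and no reset: what is moved stays moved. The work goes in short steps, Python scripts to look and compute and a tool call to move; the robot and the scene stay as the last step left them, time stands still between calls to the robot, and variables do not carry over. Pictures are saved under pics/ and viewed, at most 10 in all, crops included, and the job is handed in when it is done.

Besides the shell and the picture viewer there is one more tool, called after "Emit:" in YAML: its name, and indented under it one key for each argument. drive_tool: Moves the arm, as the interface text tells. Its arguments: {"type":"object","properties":{"increments":{"type":"array"},"squeeze":{"type":"number"}},"required":["increments"]}

```bash
mkdir -p pics; ls; python3 - <<'E'
from plant import r,capture,camera_model,job
import cv2
for n in ("scene","top"):
    cv2.imwrite(f"pics/{n}0.png",capture(n)[:,:,::-1]); m=camera_model(n); print(n,m)
print(r.get_state())
E
```

```text
pics
scene {'camera_matrix': array([[451.26923178,   0.        , 321.29704057],
       [  0.        , 451.26923178, 201.93064566],
       [  0.        ,   0.        ,   1.        ]]), 'rvec': array([ 1.05628929, -2.43238002,  0.99322847]), 'tvec': array([0.54379591, 0.23202378, 0.95046279])}
top {'camera_matrix': array([[487.84188593,   0.        , 316.34157026],
       [  0.        , 487.84188593, 202.01566488],
       [  0.        ,   0.        ,   1.        ]]), 'rvec': array([ 2.10559413, -2.10575957,  0.23910385]), 'tvec': array([0.23600167, 0.55750301, 1.10706595])}
{'time_s': 0.1, 'joints': array([-5.08156130e+01,  2.05876702e+01,  6.42126489e-01, -1.70278559e-02,
       -7.01348353e+01, -1.65068514e+01]), 'qd': array([-0.02297692, -0.1733519 ,  0.22272177,  0.03790369, -0.01104027,
       -0.06861674]), 'joint_torque': array([-1.30785924e-03, -5.84163344e+01,  2.93750417e+01,  7.01565877e+00,
        1.01567965e-02, -6.07042148e-05]), 'tcp_pos': array([ 0.26007488, -0.62246677,  0.23673833]), 'eef_rot': array([ 1.79918385e+02, -7.49152821e-03, -1.57328257e+02]), 'contact_force': array([ 0.08241632, -0.42469357, -1.06820461]), 'moment': array([ 0.00420875, -0.0193615 ,  0.02709295]), 'gripper_force': 0.0, 'gripper_width': 0.0875644182765916}
```

View pics/scene0.png

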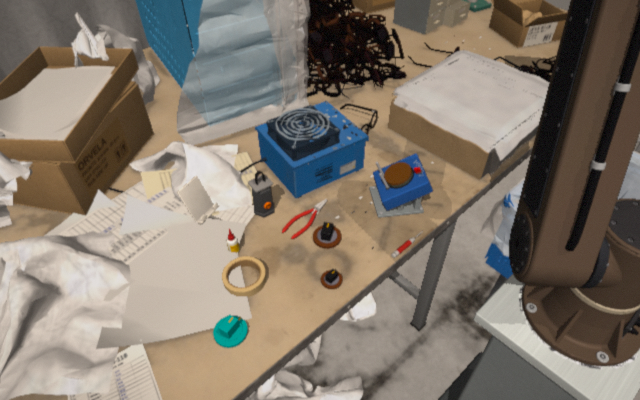

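View pics/top0.png

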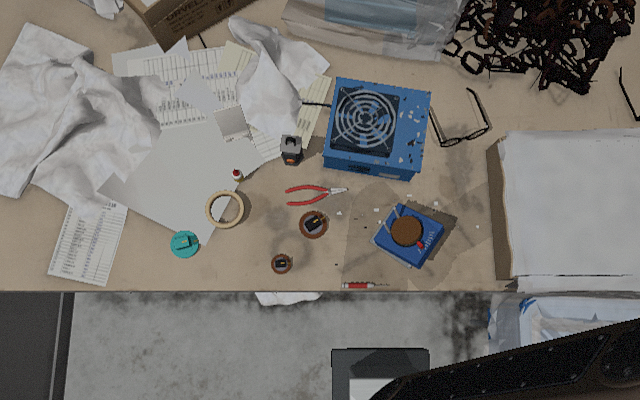

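The top view shows three lens-like things: turquoise (185,244), a large brown one (313,224) and a small brown one (281,263). The turquoise one is excluded, and of the two browns the larger, at (313,224), is meant. In the scene view it is at (327,236). The magazine is at about (407,235) in the top view and (402,185) in the scene view. I'll confirm with an enlarged crop.

```bash
python3 - <<'E'
import cv2,numpy as np
t=cv2.imread("pics/top0.png");s=cv2.imread("pics/scene0.png")
c=lambda im,x,y,w,h:cv2.resize(im[y:y+h,x:x+w],(400,300),interpolation=cv2.INTER_CUBIC)
a=np.vstack([np.hstack([c(t,265,194,100,75),c(t,360,195,100,75)]),np.hstack([c(s,290,215,80,60),c(s,355,145,100,75)])])
cv2.imwrite("pics/crop1.png",a)
E
```

```text
(no output)
```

View pics/crop1.png

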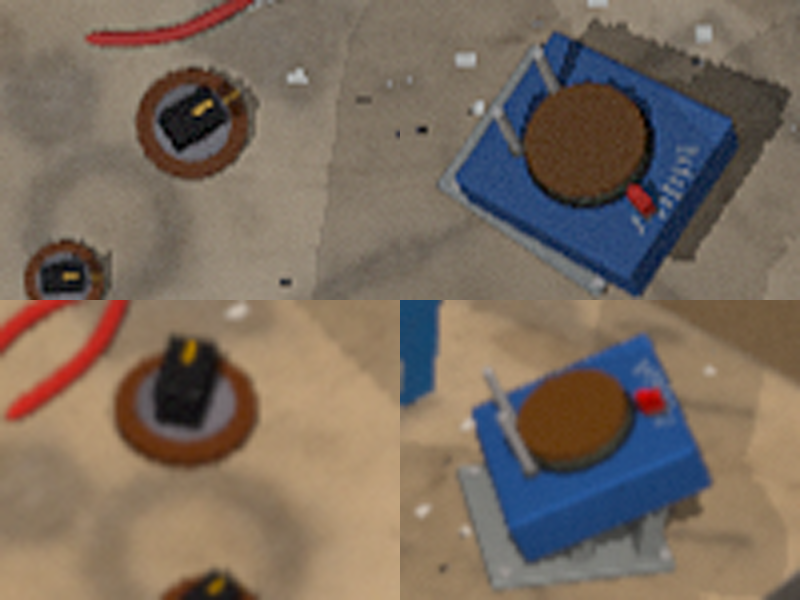

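Confirmed: the big brown lens with the black block is at top-crop (193,123), with its yellow mark to the upper right at crop (235,95). The magazine posts are at upper left and the red pointer at lower right. I'll fit the magazine pose and lens from these points.

```bash
cat > h.py <<'E'
import cv2,numpy as np
from scipy.optimize import least_squares
from plant import r,capture,camera_model,job
M={n:camera_model(n) for n in("top","scene")}
def proj(n,P):
    m=M[n];return cv2.projectPoints(np.float64(P).reshape(-1,3),m["rvec"],m["tvec"],m["camera_matrix"],None)[0][:,0]
def ray(n,uv,z):
    m=M[n];R=cv2.Rodrigues(m["rvec"])[0];c=-R.T@m["tvec"].ravel()
    d=R.T@np.linalg.solve(m["camera_matrix"],[*uv,1]);return c+d*(z-c[2])/d[2]
def tri(a,b):
    P=[np.c_[cv2.Rodrigues(M[n]["rvec"])[0],M[n]["tvec"].ravel()] for n in("top","scene")]
    P=[M[n]["camera_matrix"]@p for n,p in zip(("top","scene"),P)]
    X=cv2.triangulatePoints(P[0],P[1],np.float64(a).reshape(2,1),np.float64(b).reshape(2,1))[:,0];return X[:3]/X[3]
def magR(yaw,t=0.44): # x up slope (az yaw), y level
    x=np.array([np.cos(yaw)*np.cos(t),np.sin(yaw)*np.cos(t),np.sin(t)]);y=np.array([-np.sin(yaw),np.cos(yaw),0])
    return np.c_[x,y,np.cross(x,y)]
E
python3 - <<'E'
from h import *
tc=lambda x,y:((x-400)/4+360,y/4+195); sc=lambda x,y:((x-400)/4+355,(y-300)/4+145)
tl=lambda x,y:(x/4+265,y/4+194); sl=lambda x,y:(x/5+290,(y-300)/5+215)
for k,a,b in(("postA",tc(540,47),sc(488,372)),("postB",tc(497,112),sc(500,413)),("ptr",tc(632,188),sc(638,400)),("pile",tc(588,143),sc(573,418)),("lens blk top",tl(193,118),sl(200,350))):
    print(k,tri(a,b).round(4))
print("corners z~",[ray("top",tc(*c),z).round(3) for c,z in(((557,33),.06),((737,125),.11),((632,293),.11),((455,180),.06))])
# lens from colour: brown+grey disc
t=cv2.imread("pics/top0.png");hsv=cv2.cvtColor(t,cv2.COLOR_BGR2HSV)
print("disc", ray("top",tl(193,123),.009), "rim mark",ray("top",tl(240,88),.009), ray("top",tl(204,106),.037))
E
```

```text
postA [0.5348 0.0562 0.1123]
postB [0.4976 0.084  0.1189]
ptr [0.4545 0.0074 0.111 ]
pile [0.4846 0.0273 0.0885]
lens blk top [0.5075 0.2431 0.0473]
corners z~ [array([0.555, 0.037, 0.06 ]), array([ 0.49 , -0.054,  0.11 ]), array([0.395, 0.01 , 0.11 ]), array([0.466, 0.101, 0.06 ])]
disc [0.51161691 0.24344253 0.009     ] rim mark [0.53373207 0.21419704 0.009     ] [0.51711411 0.23671043 0.037     ]
```

```bash
cat >> h.py <<'E'
tc=lambda x,y:((x-400)/4+360,y/4+195); sc=lambda x,y:((x-400)/4+355,(y-300)/4+145)
E
python3 - <<'E'
from h import *
obs=[("top",(-.062,-.056,0),tc(557,33)),("top",(.062,-.056,0),tc(737,125)),("top",(.062,.056,0),tc(632,293)),("top",(-.062,.056,0),tc(455,180)),
("top",(-.036,-.021,.056),tc(540,47)),("top",(-.036,.021,.056),tc(497,112)),("scene",(-.036,-.021,.056),sc(488,372)),("scene",(-.036,.021,.056),sc(500,413)),
("scene",(.062,-.056,0),sc(645,335)),("scene",(.062,.056,0),sc(710,480))]
for sgn in(1,-1):
  o=[(n,(p[0],sgn*p[1],p[2]),u) for n,p,u in obs]
  def f(q,full=0):
    R=magR(q[2]);O=np.array([q[0],q[1],.085]);e=[proj(n,O+R@p)[0]-u for n,p,u in o]
    e+=[proj("top",O+R@[0,0,q[3]])[0]-tc(588,143),proj("scene",O+R@[0,0,q[3]])[0]-sc(573,418)]
    e+=[proj(n,O+R@[.041*np.cos(q[4]),.041*np.sin(q[4]),.018])[0]-u for n,u in(("top",tc(633,191)),("scene",sc(638,402)))]
    return np.ravel(e) if not full else np.array(e)
  s=least_squares(f,[.48,.03,np.radians(-125),.028,0]);print(sgn,s.cost,s.x.round(4),np.degrees(s.x[2]),np.degrees(s.x[4]));print(f(s.x,1).round(1).tolist())
E
```

```text
1 6095.11549940153 [ 0.4759  0.0292 -2.61    0.013   0.076 ] -149.54470395179442 4.356433423255354
[[-28.1, 24.4], [-43.8, 40.3], [24.3, -27.1], [37.0, -35.7], [-7.7, 8.4], [18.7, -17.0], [1.0, 5.2], [1.4, -15.8], [5.8, 35.7], [-4.3, -30.4], [-1.6, 0.6], [1.0, -0.7], [-1.5, -0.4], [0.3, -1.6]]
-1 48.20587833631392 [ 0.4777  0.0264 -2.217   0.012  -0.2885] -127.02309436730383 -16.529365417518054
[[-0.3, -0.4], [-0.8, 0.6], [-2.4, -1.8], [-1.9, -0.2], [-0.4, 2.1], [-0.3, 0.4], [1.3, -0.8], [1.6, 0.3], [2.7, -0.9], [-1.5, -7.4], [-1.0, 0.6], [1.3, -0.7], [-1.3, -0.1], [0.6, -1.4]]
```

Emit:
drive_tool:
  increments:
    - [[1,-0.8,1.0,0,0],[1,-0.8,1.0,0,0],[1,-0.8,1.0,0,0]]

```text
time_s: 0.48
tcp_pos: [0.3027, -0.4725, 0.2374]
eef_rot: [180.0, 0.0, -157.3]
contact_force: [0.9, -0.8, 0.5]
gripper_width: 0.0877
gripper_force: 0.0
```

Emit:
drive_tool:
  increments:
    - [[1,-0.8,1.0,0,0],[1,-0.8,1.0,0,0],[1,-0.8,1.0,0,0]]

```text
time_s: 0.85
tcp_pos: [0.3449, -0.3249, 0.2376]
eef_rot: [180.0, 0.0, -157.2]
contact_force: [0.6, -0.2, 0.4]
gripper_width: 0.0875
gripper_force: 0.0
```

Emit:
drive_tool:
  increments:
    - [[1,-0.8,1.0,0,0],[1,-0.8,1.0,0,0],[1,-0.8,1.0,0,0]]

```text
time_s: 1.23
tcp_pos: [0.3873, -0.1772, 0.2376]
eef_rot: [180.0, 0.0, -157.2]
contact_force: [1.1, 0.1, 0.3]
gripper_width: 0.0875
gripper_force: 0.0
```

Emit:
drive_tool:
  increments:
    - [[1,-0.8,1.0,0,0],[1,-0.8,1.0,0,0],[1,-0.8,1.0,0,0],[1,-0.8,1.0,0,0]]

```text
time_s: 1.72
tcp_pos: [0.4297, -0.0301, 0.2373]
eef_rot: [180.0, -0.0, -157.1]
contact_force: [0.6, -0.5, 0.0]
gripper_width: 0.0878
gripper_force: 0.0
```

```bash
python3 - <<'E'
from h import *
m=camera_model("wrist");cv2.imwrite("pics/w1.png",capture("wrist")[:,:,::-1]);np.savez("w1.npz",**m)
s=r.get_state();print(m,s["tcp_pos"],s["eef_rot"],s["joints"],s["time_s"])
E
```

```text
{'camera_matrix': array([[309.70691629,   0.        , 319.63420762],
       [  0.        , 309.70691629, 194.7511183 ],
       [  0.        ,   0.        ,   1.        ]]), 'rvec': array([-1.63210313, -2.46120987, -0.37144251]), 'tvec': array([ 0.19477812, -0.40384151,  0.27865424])} [ 0.42931959 -0.03112821  0.23728348] [ 1.79991004e+02 -4.24310342e-02 -1.57200140e+02] [ 2.23054464e+01 -3.32696886e+00 -2.82052537e+01 -9.50898880e-03
 -6.51642226e+01 -8.95015925e+01] 1.775
```

View pics/w1.png

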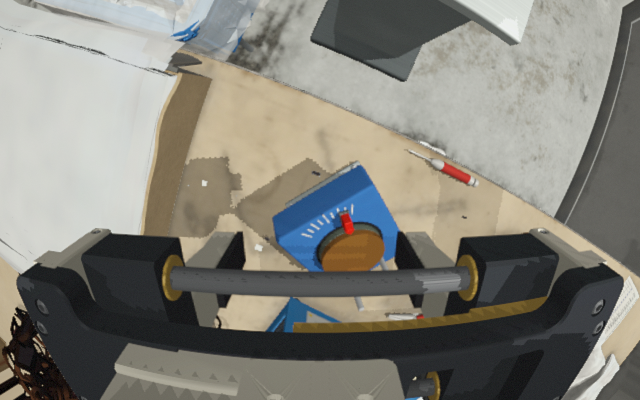

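Wrist view: the magazine is at (345,225), with the red pointer at (347,222) and the pile disc at (351,247), partly behind the gripper's crossbar. I'll enlarge it.

```bash
python3 - <<'E'
import cv2
w=cv2.imread("pics/w1.png")[150:270,260:420]
cv2.imwrite("pics/w1c.png",cv2.resize(w,(800,600),interpolation=cv2.INTER_CUBIC))
E
```

```text
(no output)
```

View pics/w1c.png

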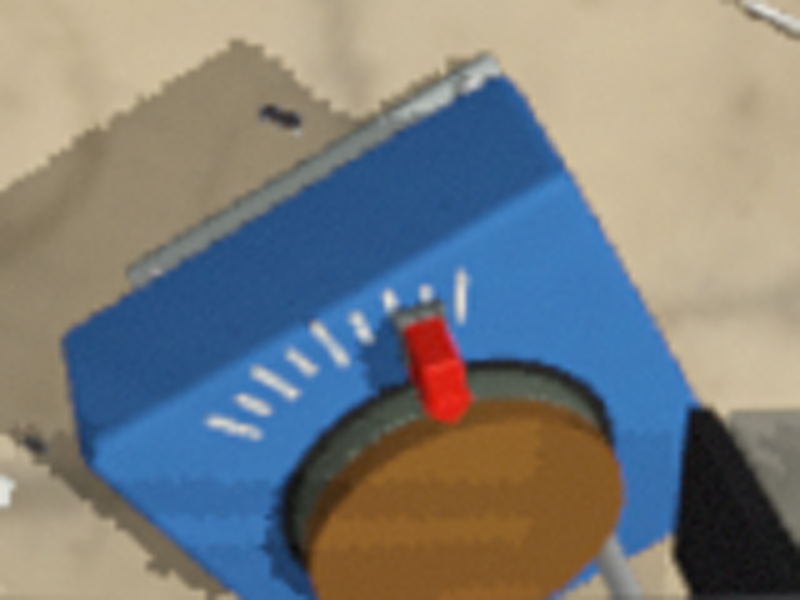

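```bash
cat >> h.py <<'E'
def wproj(m,P):
    p=cv2.Rodrigues(m["rvec"])[0]@np.float64(P)+m["tvec"].ravel();K=m["camera_matrix"]
    th=np.arctan2(np.hypot(p[0],p[1]),p[2]);return np.array([K[0,2],K[1,2]])+K[0,0]*th*p[:2]/np.hypot(p[0],p[1])
def wray(m,uv):
    K=m["camera_matrix"];d=np.array([uv[0]-K[0,2],uv[1]-K[1,2]])/K[0,0];t=np.hypot(*d);R=cv2.Rodrigues(m["rvec"])[0]
    return -R.T@m["tvec"].ravel(),R.T@np.array([*(np.sin(t)*d/t),np.cos(t)])
E
python3 - <<'E'
from h import *
w=dict(np.load("w1.npz"));wc=lambda x,y:(x/5+260,y/5+150)
obs=[("top",(-.062,.056,0),tc(557,33)),("top",(.062,.056,0),tc(737,125)),("top",(.062,-.056,0),tc(632,293)),("top",(-.062,-.056,0),tc(455,180)),
("top",(-.036,.021,.056),tc(540,47)),("top",(-.036,-.021,.056),tc(497,112)),("scene",(-.036,.021,.056),sc(488,372)),("scene",(-.036,-.021,.056),sc(500,413)),
("scene",(.062,.056,0),sc(645,335)),("w",(.062,.056,0),wc(92,462)),("w",(.062,-.056,0),wc(568,172))]
P=lambda n,X:wproj(w,X) if n=="w" else proj(n,X)[0]
def f(q,full=0):
    R=magR(q[2]);O=np.array([q[0],q[1],.085]);e=[P(n,O+R@p)-u for n,p,u in obs]
    e+=[P("top",O+R@[0,0,q[3]])-tc(588,143),P("scene",O+R@[0,0,q[3]])-sc(573,418)]
    e+=[P(n,O+R@[.041*np.cos(q[4]),.041*np.sin(q[4]),.018])-u for n,u in(("top",tc(633,191)),("scene",sc(638,402)),("w",wc(450,410)))]
    k=[]
    for u in(wc(530,402),wc(313,555),wc(622,480)):
        c,d=wray(w,u);c=R.T@(c-O);d=R.T@d;x=c+d*(q[3]-c[2])/d[2];k.append((np.hypot(x[0],x[1])-.035)*1000)
    return np.array(e) if full else np.r_[np.ravel(e),k]
s=least_squares(f,[.48,.03,np.radians(-127),.028,-.2],loss="soft_l1");q=s.x
print(s.cost,q.round(4),np.degrees(q[2]),np.degrees(q[4]));print(f(q,1).round(1).tolist(),f(q)[-3:])
np.save("mag.npy",q)
R=magR(q[2]);O=np.array([q[0],q[1],.085])
for nm,u,h in(("tip",wc(450,412),.018),("base",wc(425,312),.018),("tick1",wc(232,430),0),("tick9",wc(462,295),0)):
    c,d=wray(w,u);c=R.T@(c-O);d=R.T@d;x=c+d*(h-c[2])/d[2];print(nm,x.round(4),np.degrees(np.arctan2(x[1],x[0])))
E
```

```text
23.158101552674307 [ 0.4805  0.027  -2.1801  0.0135 -0.3183] -124.90932815179846 -18.235009030652922
[[-1.8, -1.3], [-1.4, -1.8], [-1.5, -3.2], [-2.0, -0.1], [-1.5, 1.4], [-0.9, 0.1], [0.1, -0.7], [1.1, 0.4], [0.7, -1.8], [-4.0, -1.9], [0.3, -2.5], [-1.5, -0.7], [0.1, -1.5], [-1.6, -1.2], [-0.4, -1.7], [0.1, -0.2]] [-0.2944254  -1.39484999 -0.0548402 ]
tip [ 0.0383 -0.0124  0.018 ] -17.920481666039457
base [ 0.0649 -0.0201  0.018 ] -17.173912495821856
tick1 [0.0454 0.0284 0.    ] 32.04207123847072
tick9 [ 0.0458 -0.0249  0.    ] -28.54778054326162
```

```bash
python3 - <<'E'
from h import *
w=dict(np.load("w1.npz"));R=cv2.Rodrigues(w["rvec"])[0];c=-R.T@w["tvec"].ravel();a=np.radians(-157.2)
X=np.array([np.cos(a),np.sin(a),0]);Y=np.array([np.sin(a),-np.cos(a),0]);T=np.array([.4293,-.0311,.2373])
print("cam in tool",(c-T)@X,(c-T)@Y,c[2],"axis",R[2]@X,R[2]@Y,R[2])
for dx in(-.1,-.05,0,.05,.1):print(dx,wproj(w,[*(T+dx*X)[:2],.037]))
for n in("lens","grip"):pass
E
```

```text
cam in tool 0.07974310257067735 0.0007884882582976536 0.3854250295493285 axis -0.29511787409560486 0.0005153027345602444 [ 0.27185861  0.11483781 -0.95546071]
-0.1 [318.75808223 249.47066337]
-0.05 [318.78798124 212.36712618]
0 [318.82994363 171.64978155]
0.05 [318.88510015 128.34219661]
0.1 [318.95302993  83.98265306]
```

Emit:
drive_tool:
  increments:
    - [[1,-0.758,0.917,0,0],[1,-0.758,0.917,0,0],[1,-0.758,0.917,0,0]]

```text
time_s: 2.15
tcp_pos: [0.4716, 0.1062, 0.2372]
eef_rot: [-180.0, -0.0, -157.3]
contact_force: [-0.4, -0.2, -1.1]
gripper_width: 0.0875
gripper_force: 0.0
```

Emit:
drive_tool:
  increments:
    - [[1,-0.758,0.917,0,-0.145],[1,-0.758,0.917,0,-0.145],[1,-0.758,0.917,0,-0.145],[1,-0.758,0.917,0,-0.145],[1,-0.758,0.917,0,-0.145]]

```text
time_s: 2.78
tcp_pos: [0.5125, 0.2401, 0.237]
eef_rot: [179.9, -0.1, -104.9]
contact_force: [-0.8, 0.9, -0.6]
gripper_width: 0.0879
gripper_force: 0.0
```

Emit:
drive_tool:
  increments:
    - [[1,0,0,0.5,-0.144],[1,0,0,0.5,-0.144],[1,0,0,0.5,-0.144],[1,0,0,0.5,-0.144],[1,0,0,0.5,-0.144]]

```text
time_s: 3.4
tcp_pos: [0.5126, 0.2397, 0.1774]
eef_rot: [180.0, -0.0, -53.1]
contact_force: [-0.4, -0.1, 0.5]
gripper_width: 0.0879
gripper_force: 0.0
```

```bash
python3 - <<'E'
from h import *
m=camera_model("wrist");im=capture("wrist")[:,:,::-1];np.savez("w2.npz",**m)
s=r.get_state();print(s["tcp_pos"],s["eef_rot"],s["joints"],s["time_s"])
print(wproj(m,[.5116,.2434,.009]))
cv2.imwrite("pics/w2.png",im);cv2.imwrite("pics/w2c.png",cv2.resize(im[80:230,220:420],(800,600),interpolation=cv2.INTER_CUBIC))
E
```

```text
[0.51261138 0.23975571 0.17739619] [ 1.79958596e+02 -3.13036594e-03 -5.26527087e+01] [ 4.48758771e+01  1.30894141e+01 -1.81347100e+01 -2.71347948e-03
 -5.88173334e+01 -7.52718114e+00] 3.45
[317.7213464  181.84919554]
```

View pics/w2c.png

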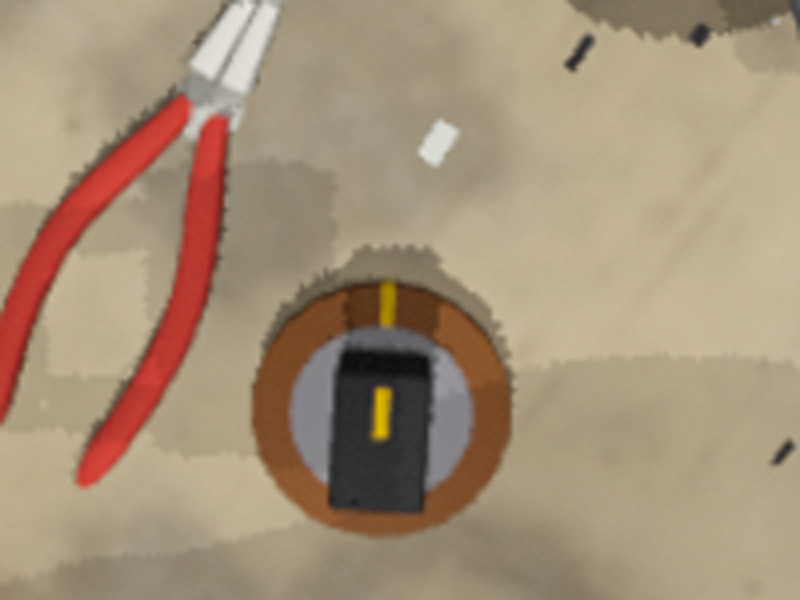

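The lens is now close up: disc centre at about full-image (315.5,182), block top face around (315,191), yellow line end at (317,151).

```bash
python3 - <<'E'
from h import *
w=dict(np.load("w2.npz"));g=lambda x,y:(x/4+220,y/4+80)
def at(u,z):
    c,d=wray(w,g(*u));return c+d*(z-c[2])/d[2]
d=at((382,408),.007);m=at((389,283),.009);b=np.mean([at(u,.037) for u in((338,378),(430,378),(329,507),(423,512))],0)
az=lambda v:np.degrees(np.arctan2(v[1],v[0]))
print("disc",d,"mark",m,"blk",b,az(m-d),az(m-b))
c=[at(u,.037) for u in((338,378),(430,378),(329,507),(423,512))];print(az(c[0]-c[2]),az(c[1]-c[3]),np.linalg.norm(c[0]-c[2]),np.linalg.norm(c[0]-c[1]))
C=(d+b)/2;a=np.radians(-53);D=C-r.get_state()["tcp_pos"];print(C,"dx",D@[np.cos(a),np.sin(a),0]*1000,"dy",D@[np.sin(a),-np.cos(a),0]*1000)
E
```

```text
disc [0.5130778  0.24538122 0.007     ] mark [0.53193876 0.21712514 0.009     ] blk [0.51243608 0.24651246 0.037     ] -56.27685350965398 -56.43003912152074
-57.70760249003041 -55.50655951761075 0.0328189937352132 0.02201893439124461
[0.51275694 0.24594684 0.022     ] dx -4.856848516519525 dy -3.8421636016706455
```

Emit:
drive_tool:
  increments:
    - [[0.1,-0.041,-0.032,0.4,0.0094],[0.1,-0.041,-0.032,0.8,0.0094],[0.1,-0.041,-0.032,1.0,0.0094],[0.1,-0.041,-0.032,1.0,0.0094]]

```text
time_s: 3.95
tcp_pos: [0.5117, 0.2455, 0.0557]
eef_rot: [179.7, -0.0, -56.9]
contact_force: [-0.3, 0.8, -0.2]
gripper_width: 0.0534
gripper_force: 0.0
```

Emit:
drive_tool:
  increments:
    - [[0.1,0,0,0.15,0],[0.1,0,0,0.27,0],[0.1,0,0,0.27,0]]

```text
time_s: 4.32
tcp_pos: [0.5124, 0.247, 0.0249]
eef_rot: [179.9, -0.0, -56.7]
contact_force: [0.0, -0.6, 0.7]
gripper_width: 0.0482
gripper_force: 0.0
```

Emit:
drive_tool:
  increments:
    - [[-0.3,0,0,0,0],[-1,0,0,0,0],[-1,0,0,0,0],[-1,0,0,0,0],[-1,0,0,0,0]]
  squeeze: 10

```text
time_s: 4.95
tcp_pos: [0.5128, 0.2478, 0.0257]
eef_rot: [-180.0, 0.0, -56.7]
contact_force: [-1.8, -0.2, 5.2]
gripper_width: 0.024
gripper_force: 10.0
```

Emit:
drive_tool:
  increments:
    - [[-1,0,0,-0.15,0],[-1,0,0,-0.5,0],[-1,0,0,-0.9,0],[-1,0,0,-1,0],[-1,0,0,-1,0]]
  squeeze: 15

```text
time_s: 5.58
tcp_pos: [0.5125, 0.2477, 0.1454]
eef_rot: [-179.9, 0.0, -56.7]
contact_force: [-0.3, -0.3, -3.2]
gripper_width: 0.0238
gripper_force: 15.0
```

Emit:
drive_tool:
  increments:
    - [[-1,0.17,0.14,-0.2,0],[-1,0.4,0.34,-0.45,0],[-1,0.6,0.52,-0.45,0],[-1,0.67,0.57,-0.45,0],[-1,0.67,0.57,-0.45,0]]

```text
time_s: 6.2
tcp_pos: [0.4992, 0.1422, 0.1978]
eef_rot: [179.9, 0.0, -56.7]
contact_force: [-0.5, -0.1, -1.0]
gripper_width: 0.0238
gripper_force: 15.0
```

Emit:
drive_tool:
  increments:
    - [[-1,0.17,0.14,0,0.028],[-1,0.4,0.34,0,0.056],[-1,0.6,0.52,0,0.084],[-1,0.67,0.57,0,0.1115],[-1,0.67,0.57,0,0.1115]]

```text
time_s: 6.82
tcp_pos: [0.4868, 0.0382, 0.1984]
eef_rot: [179.9, -0.0, -96.8]
contact_force: [0.9, 0.1, -1.6]
gripper_width: 0.0241
gripper_force: 15.0
```

Emit:
drive_tool:
  increments:
    - [[-1,0,0,0,0.028],[-1,0,0,0,0.056],[-1,0,0,0,0.084],[-1,0,0,0,0.1115],[-1,0,0,0,0.1115]]

```text
time_s: 7.45
tcp_pos: [0.4869, 0.0391, 0.1987]
eef_rot: [180.0, -0.0, -136.6]
contact_force: [0.5, -0.1, -1.1]
gripper_width: 0.0237
gripper_force: 15.0
```

```bash
python3 - <<'E'
from h import *
m=camera_model("wrist");im=capture("wrist")[:,:,::-1];np.savez("w3.npz",**m)
s=r.get_state();print(s["tcp_pos"],s["eef_rot"],s["time_s"],s["contact_force"])
cv2.imwrite("pics/w3.png",im);cv2.imwrite("pics/w3c.png",cv2.resize(im[80:260,200:440],(800,600),interpolation=cv2.INTER_CUBIC))
E
```

```text
[0.48685823 0.03892825 0.19873922] [ 1.79986808e+02 -3.27403374e-02 -1.36522949e+02] 7.5 [ 1.62642901 -0.14133794 -1.68107614]
```

View pics/w3c.png

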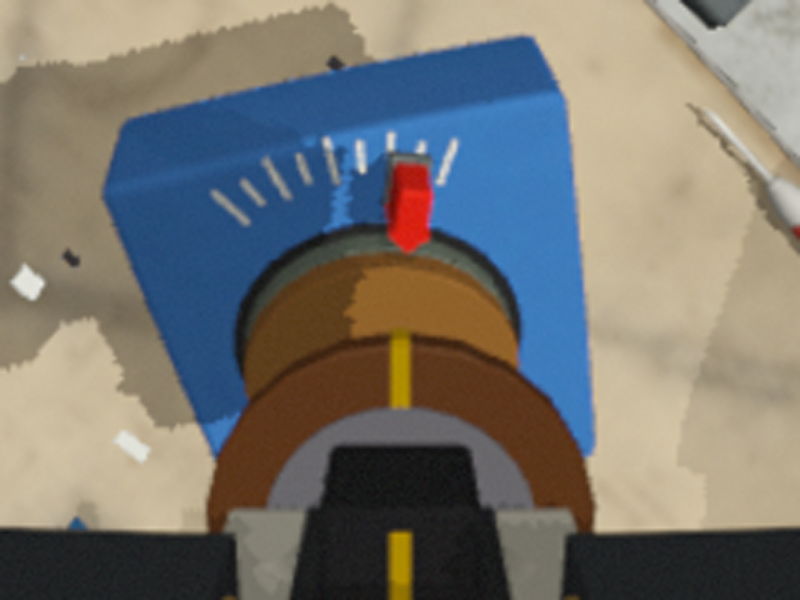

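The pointer tip is at crop (408,248), the upper deck corners at (105,193) and (565,97), the pile rim arc is visible, and the lens hangs level with its yellow line pointing up at (400,370). I'll refit.

```bash
cat > fit.py <<'E'
from h import *
w=dict(np.load("w3.npz"));g=lambda x,y:np.array((x*.3+200,y*.3+80))
def pl(u,R,O,h):
    c,d=wray(w,g(*u));c=R.T@(c-O);d=R.T@d;return c+d*(h-c[2])/d[2]
def f(q):
    R=magR(q[2]);O=np.array([q[0],q[1],.085])
    L=pl((105,193),R,O,0)-[.062,.056,0];Rr=pl((565,97),R,O,0)-[.062,-.056,0]
    e=[*L[:2],*Rr[:2]]
    e+=[pl((160,325),R,O,0)[1]-.056,pl((579,275),R,O,0)[1]+.056]
    e+=list(pl((408,248),R,O,.018)[:2]-.041*np.array([np.cos(q[4]),np.sin(q[4])]))
    e+=[np.hypot(*pl(u,R,O,q[3])[:2])-.035 for u in((247,350),(300,287),(385,254),(470,285),(517,335))]
    t=pl((328,160),R,O,0);e+=[.3*t[1]]
    return np.array(e)*1000
s=least_squares(f,[.48,.03,np.radians(-127),.02,-.3],loss="soft_l1");q=s.x
print(q.round(4),np.degrees(q[[2,4]]));print(f(q).round(1))
R=magR(q[2]);O=np.array([q[0],q[1],.085]);np.save("mag.npy",q)
for u,h in(((408,248),.018),((408,165),.018),((328,160),0),((232,208),0),((449,162),0)):
    x=pl(u,R,O,h);print(x.round(4),np.degrees(np.arctan2(x[1],x[0])))
p=R@[np.cos(q[4]),np.sin(q[4]),0];print("ptr az",np.degrees(np.arctan2(p[1],p[0])))
T=O+R@[0,0,q[3]+.025];print("final TCP",T,"cur",r.get_state()["tcp_pos"])
E
python3 fit.py
```

```text
[ 0.4824  0.0285 -2.1883  0.0122 -0.3121] [-125.37826282  -17.8802667 ]
[-0.9 -1.7 -0.7  1.5 -2.   2.1  1.4 -0.3  0.1 -0.5  1.7 -1.1  0.2  0.4]
[ 0.0405 -0.0129  0.018 ] -17.636032506008007
[ 0.0616 -0.0165  0.018 ] -15.028284330209681
[0.0566 0.0014 0.    ] 1.4059502746855712
[0.0493 0.0263 0.    ] 28.04138369990469
[ 0.0498 -0.0258 -0.    ] -27.43678234594325
ptr az -145.00317448534142
final TCP [0.49156088 0.04138263 0.11867595] cur [0.48685823 0.03892825 0.19873922]
```

Emit:
drive_tool:
  increments:
    - [[-1,0,-0.021,0.15,0],[-1,0,-0.021,0.3,0],[-1,0,-0.021,0.39,0],[-1,0,-0.021,0.39,0]]
  squeeze: 7

```text
time_s: 8.0
tcp_pos: [0.4881, 0.0363, 0.1517]
eef_rot: [180.0, -0.1, -136.8]
contact_force: [-0.2, 0.0, -1.1]
gripper_width: 0.0242
gripper_force: 7.0
```

Emit:
drive_tool:
  increments:
    - [[-1,0,0,0.02,0],[-1,0,0,0.035,0],[-1,0,0,0.035,0]]

```text
time_s: 8.38
tcp_pos: [0.4885, 0.0363, 0.1484]
eef_rot: [-180.0, 0.0, -136.9]
contact_force: [-0.0, -0.0, -1.5]
gripper_width: 0.0239
gripper_force: 7.0
```

Emit:
drive_tool:
  increments:
    - [[-1,0,0,0.015,0],[-1,0,0,0.025,0],[-1,0,0,0.025,0]]

```text
time_s: 8.75
tcp_pos: [0.4883, 0.0362, 0.1451]
eef_rot: [180.0, -0.0, -136.9]
contact_force: [0.0, -0.3, -1.3]
gripper_width: 0.0239
gripper_force: 7.0
```

Emit:
drive_tool:
  increments:
    - [[-1,0,0,0.015,0],[-1,0,0,0.025,0],[-1,0,0,0.025,0]]

```text
time_s: 9.12
tcp_pos: [0.4883, 0.0362, 0.142]
eef_rot: [180.0, -0.0, -136.9]
contact_force: [0.5, 0.3, -1.3]
gripper_width: 0.024
gripper_force: 7.0
```

Emit:
drive_tool:
  increments:
    - [[-1,0,0,0.01,0],[-1,0,0,0.017,0],[-1,0,0,0.017,0]]

```text
time_s: 9.5
tcp_pos: [0.4884, 0.0362, 0.1401]
eef_rot: [180.0, -0.0, -136.9]
contact_force: [-0.4, 0.4, -1.1]
gripper_width: 0.0243
gripper_force: 7.0
```

Emit:
drive_tool:
  increments:
    - [[-1,0,0,0.01,0],[-1,0,0,0.017,0],[-1,0,0,0.017,0]]

```text
time_s: 9.88
tcp_pos: [0.4885, 0.0362, 0.1382]
eef_rot: [-180.0, 0.0, -136.9]
contact_force: [0.7, -0.7, -0.3]
gripper_width: 0.0242
gripper_force: 7.0
```

Emit:
drive_tool:
  increments:
    - [[-1,0,0,0.01,0],[-1,0,0,0.017,0],[-1,0,0,0.017,0]]

```text
time_s: 10.25
tcp_pos: [0.4889, 0.0365, 0.1363]
eef_rot: [-180.0, 0.1, -136.9]
contact_force: [0.8, 0.5, 1.4]
gripper_width: 0.0237
gripper_force: 7.0
```

Contact is felt at about z = 0.138, so the pile top is about 16 mm above the deck. Now I roll the lens flat about its upslope rim, stepping down and back.

Emit:
drive_tool:
  increments:
    - [[-1,-0.012,0.002,0.014,0],[-1,-0.025,0.005,0.028,0],[-1,-0.025,0.005,0.028,0]]
  squeeze: 5

```text
time_s: 10.62
tcp_pos: [0.4901, 0.0387, 0.1324]
eef_rot: [180.0, -0.0, -136.9]
contact_force: [1.1, 0.0, 0.3]
gripper_width: 0.024
gripper_force: 5.0
```

```bash
python3 - <<'E'
from h import *
m=camera_model("wrist");im=capture("wrist")[:,:,::-1];np.savez("w4.npz",**m)
s=r.get_state();print(s["tcp_pos"],s["eef_rot"],s["time_s"],s["contact_force"],s["moment"])
a=cv2.resize(im[80:260,200:440],(480,360),interpolation=cv2.INTER_CUBIC)
b=cv2.resize(capture("scene")[145:220,355:435,::-1],(320,300),interpolation=cv2.INTER_CUBIC);o=np.zeros((360,800,3),np.uint8);o[:,:480]=a;o[:300,480:]=b
cv2.imwrite("pics/w4.png",o)
E
```

```text
[0.49003195 0.03871714 0.13242822] [ 1.79986155e+02 -2.61368842e-02 -1.36946317e+02] 10.675 [ 0.13766254 -0.00695987 -0.69544752] [ 0.23796537 -0.38701218  0.04210998]
```

View pics/w4.png

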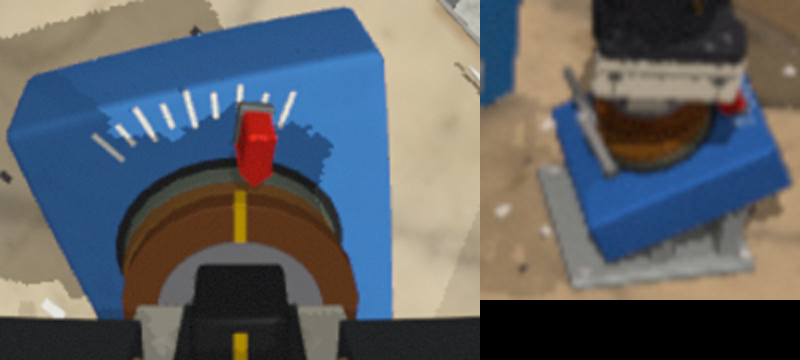

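The lens rolls on its upslope rim, which sits at the pile's rim below the pointer tip at (255,180), and the force stays low. I'll continue.

Emit:
drive_tool:
  increments:
    - [[-1,-0.01,0.002,0.021,0],[-1,-0.019,0.004,0.042,0],[-1,-0.019,0.004,0.042,0]]

```text
time_s: 11.1
tcp_pos: [0.4916, 0.0407, 0.1274]
eef_rot: [-180.0, -0.0, -136.9]
contact_force: [1.5, -0.2, 0.1]
gripper_width: 0.024
gripper_force: 5.0
```

Emit:
drive_tool:
  increments:
    - [[-1,-0.007,0.001,0.02,0],[-1,-0.011,0.002,0.035,0],[-1,-0.011,0.002,0.035,0]]

```text
time_s: 11.48
tcp_pos: [0.4924, 0.0417, 0.1234]
eef_rot: [-180.0, 0.0, -136.9]
contact_force: [1.3, -0.7, 2.1]
gripper_width: 0.024
gripper_force: 5.0
```

Emit:
drive_tool:
  increments:
    - [[-1,-0.002,0,0.01,0],[-1,-0.003,0,0.017,0],[-1,-0.003,0,0.017,0]]

```text
time_s: 11.85
tcp_pos: [0.4925, 0.0421, 0.1214]
eef_rot: [180.0, 0.0, -136.9]
contact_force: [-0.4, 2.8, 3.7]
gripper_width: 0.0242
gripper_force: 5.0
```

Emit:
drive_tool:
  increments:
    - [[-1,-0.002,0,0.008,0],[-1,-0.003,0,0.014,0],[-1,-0.003,0,0.014,0]]

```text
time_s: 12.22
tcp_pos: [0.4929, 0.0423, 0.1197]
eef_rot: [180.0, 0.0, -136.9]
contact_force: [-1.3, 2.7, 3.8]
gripper_width: 0.0249
gripper_force: 5.1
```

```bash
python3 - <<'E'
from h import *
m=camera_model("wrist");im=capture("wrist")[:,:,::-1];np.savez("w5.npz",**m)
s=r.get_state();print(s["tcp_pos"],s["eef_rot"],s["time_s"],s["contact_force"],s["moment"])
a=cv2.resize(im[80:260,200:440],(480,360),interpolation=cv2.INTER_CUBIC)
b=cv2.resize(capture("scene")[145:220,355:435,::-1],(320,300),interpolation=cv2.INTER_CUBIC);o=np.zeros((360,800,3),np.uint8);o[:,:480]=a;o[:300,480:]=b
cv2.imwrite("pics/w5.png",o)
E
```

```text
[0.49292463 0.04234148 0.1197558 ] [ 1.79997579e+02  1.61124780e-02 -1.36943589e+02] 12.275 [-1.69707333  3.58311962  4.45363423] [1.07891978e+00 4.42779092e-01 2.33859406e-04]
```

View pics/w5.png

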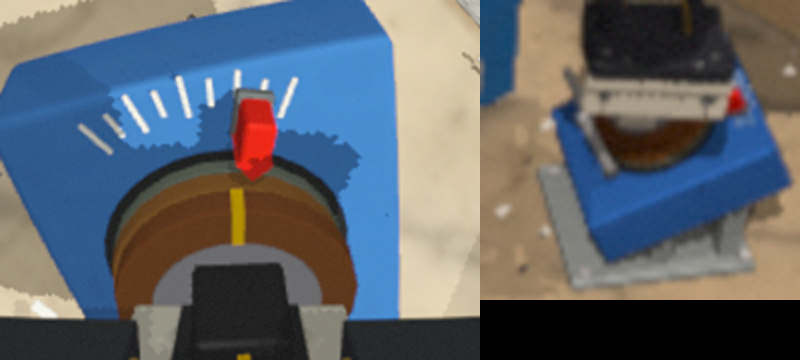

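The lens lies nearly flush, rim at (238,188), and the force is steady at about 5 N. I'll estimate its centring.

```bash
python3 - <<'E'
from h import *
w=dict(np.load("w5.npz"));q=np.load("mag.npy");R=magR(q[2]);O=np.array([q[0],q[1],.085])
def pl(u,h):
    c,d=wray(w,(u[0]/2+200,u[1]/2+80));c=R.T@(c-O);d=R.T@d;return c+d*(h-c[2])/d[2]
for u,h in(((238,188),.024),((175,207),.024),((305,209),.024),((232,245),.024),((255,178),.018),((210,318),.052)):
    x=pl(u,h);print(u,x.round(4),np.hypot(x[0],x[1]))
print("tcp in mag",R.T@(r.get_state()["tcp_pos"]-O))
E
```

```text
(238, 188) [ 0.0425 -0.0088  0.024 ] 0.04343111315492525
(175, 207) [0.0406 0.0071 0.024 ] 0.04124137029859432
(305, 209) [ 0.032  -0.0237  0.024 ] 0.03981864456620392
(232, 245) [ 0.0247 -0.0039  0.024 ] 0.024984059744625624
(255, 178) [ 0.0399 -0.0131  0.018 ] 0.04193758053286208
(210, 318) [0.0308 0.0021 0.052 ] 0.030889609250846578
tcp in mag [-0.00092981  0.00058216  0.03884966]
```

```bash
python3 - <<'E'
from h import *
q=np.load("mag.npy");R=magR(q[2]);O=np.array([q[0],q[1],.085])
w=dict(np.load("w3.npz"));T=np.array([.48685,.03893,.19874]);a=np.radians(-136.6);X=np.array([np.cos(a),np.sin(a),0])
print("w3 mark pred",wproj(w,T+.035*X-[0,0,.016]),"obs",(401*.3+200,335*.3+80)," inner",wproj(w,T+.018*X-[0,0,.016]),(400*.3+200,408*.3+80))
w=dict(np.load("w5.npz"))
def pl(u,h):
    c,d=wray(w,(u[0]/2+200,u[1]/2+80));c=R.T@(c-O);d=R.T@d;return c+d*(h-c[2])/d[2]
for h in(.02,.024,.028,.032):print(h,pl((238,188),h).round(4),pl((232,245),h).round(4))
c,d=wray(w,(319,174));print("cam in mag",R.T@(c-O),"dir",R.T@d)
b=np.radians(-11.5);l=[np.cos(b),np.sin(b),0]
for cx in(-.003,0,.004,.008):print(cx,[((wproj(w,O+R@(np.array([cx,0,.024])+k*np.array(l)))-[200,80])*2).round(0) for k in(.035,.018)])
E
```

```text
w3 mark pred [318.96358227 185.46754672] obs (320.3, 180.5)  inner [318.97639245 214.43879584] (320.0, 202.39999999999998)
0.02 [ 0.0394 -0.0085  0.02  ] [ 0.0209 -0.0035  0.02  ]
0.024 [ 0.0425 -0.0088  0.024 ] [ 0.0247 -0.0039  0.024 ]
0.028 [ 0.0457 -0.009   0.028 ] [ 0.0285 -0.0043  0.028 ]
0.032 [ 0.0489 -0.0093  0.032 ] [ 0.0322 -0.0047  0.032 ]
cam in mag [ 0.13342762 -0.01582588  0.13915746] dir [-0.61882326  0.0481091  -0.78405566]
-0.003 [array([239., 224.]), array([238., 272.])]
0 [array([237., 215.]), array([236., 264.])]
0.004 [array([234., 203.]), array([233., 253.])]
0.008 [array([231., 190.]), array([230., 243.])]
```

Emit:
drive_tool:
  increments:
    - [[-1,-0.002,0,0.008,0],[-1,-0.003,0,0.014,0],[-1,-0.003,0,0.014,0],[-1,-0.003,0,0.014,0]]

```text
time_s: 12.82
tcp_pos: [0.4932, 0.0424, 0.1181]
eef_rot: [-180.0, 0.0, -136.9]
contact_force: [-1.5, 3.0, 5.1]
gripper_width: 0.0257
gripper_force: 5.1
```

The opening has grown by 1.7 mm, so the lens has conformed to the slope by rolling in the pads. Now I turn it toward the pointer while it is still held.

Emit:
drive_tool:
  increments:
    - [[-1,0,0,0,0.007],[-1,0,0,0,0.014],[-1,0,0,0,0.022],[-1,0,0,0,0.022]]
  squeeze: 6

```text
time_s: 13.32
tcp_pos: [0.4947, 0.043, 0.1186]
eef_rot: [-179.9, 0.2, -144.8]
contact_force: [3.5, 2.4, 3.5]
gripper_width: 0.0256
gripper_force: 7.0
```

Emit:
drive_tool:
  increments:
    - [[-0.7,0,0,0,0],[-0.3,0,0,0,0],[-0.1,0,0,0,0],[0.1,0,0,0,0],[0.1,0,0,0,0]]

```text
time_s: 13.95
tcp_pos: [0.4928, 0.043, 0.1181]
eef_rot: [179.9, 0.0, -144.8]
contact_force: [-0.3, 7.3, 6.5]
gripper_width: 0.0472
gripper_force: 4.3
```

```bash
python3 - <<'E'
from h import *
m=camera_model("wrist");im=capture("wrist")[:,:,::-1];np.savez("w6.npz",**m)
s=r.get_state();print(s["tcp_pos"],s["eef_rot"],s["time_s"],s["contact_force"],s["gripper_width"])
cv2.imwrite("pics/w6.png",cv2.resize(im[80:260,200:440],(800,600),interpolation=cv2.INTER_CUBIC))
E
```

```text
[0.49278662 0.04305711 0.11816103] [ 1.79944412e+02  1.93293659e-02 -1.44837824e+02] 14.0 [-1.55434651  6.77830007  6.77038154] 0.04760740053316601
```

View pics/w6.png

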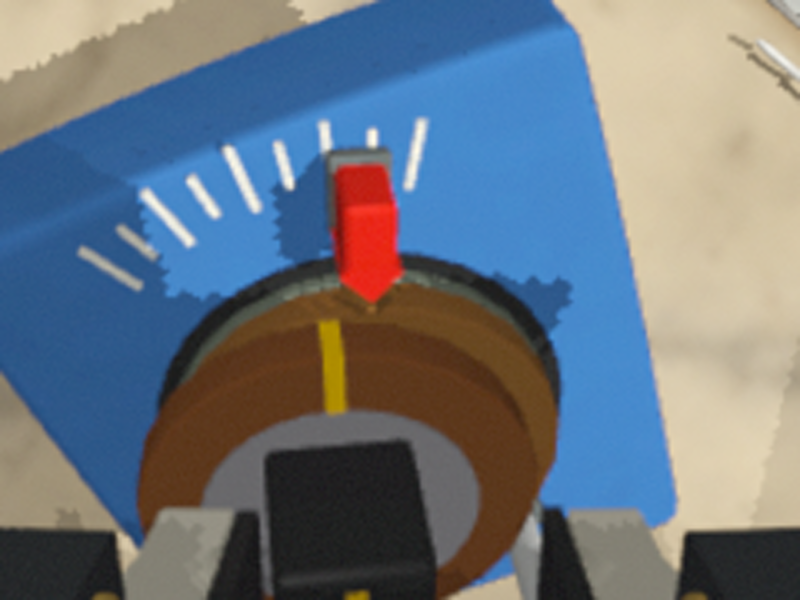

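The fingertip seems to have dragged the lens sideways while opening: the block is now at (345,520), near the left pad, and the yellow line at (330,365) points left of the pointer. I'll lift clear a little, then measure and correct.

Emit:
drive_tool:
  increments:
    - [[0.1,0,0,-0.03,0],[0.1,0,0,-0.06,0],[0.1,0,0,-0.06,0]]

```text
time_s: 14.38
tcp_pos: [0.4919, 0.0417, 0.1247]
eef_rot: [180.0, -0.1, -144.9]
contact_force: [0.2, -0.1, 0.7]
gripper_width: 0.0483
gripper_force: 0.0
```

```bash
python3 - <<'E'
from h import *
m=camera_model("wrist");im=capture("wrist")[:,:,::-1];np.savez("w7.npz",**m);cv2.imwrite("pics/w7full.png",im)
s=r.get_state();print(s["tcp_pos"],s["eef_rot"],s["time_s"],s["contact_force"],s["gripper_width"],s["gripper_force"])
cv2.imwrite("pics/w7.png",cv2.resize(im[80:260,200:440],(800,600),interpolation=cv2.INTER_CUBIC))
t=capture("top")[:,:,::-1];cv2.imwrite("pics/top7.png",t)
hsv=cv2.cvtColor(im,cv2.COLOR_BGR2HSV)[80:260,200:440]
y=cv2.inRange(hsv,(22,150,120),(32,255,255));n,l,st,c=cv2.connectedComponentsWithStats(y)
for i in range(1,n):
    if st[i,4]>15:
        p=np.argwhere(l==i)[:,::-1];a=p[p[:,1]<=p[:,1].min()+1].mean(0);b=p[p[:,1]>=p[:,1].max()-1].mean(0);print(st[i],a*3.333,b*3.333)
E
```

```text
[0.49204501 0.04175469 0.12467395] [ 1.79972242e+02 -1.23022706e-01 -1.44892013e+02] 14.425 [-1.01762022 -0.71495625  0.454913  ] 0.04780667960693977 0.0
[ 98  99   8  28 167] [335.68071429 332.82385714] [340.382625 417.874875]
```

View pics/w7.png

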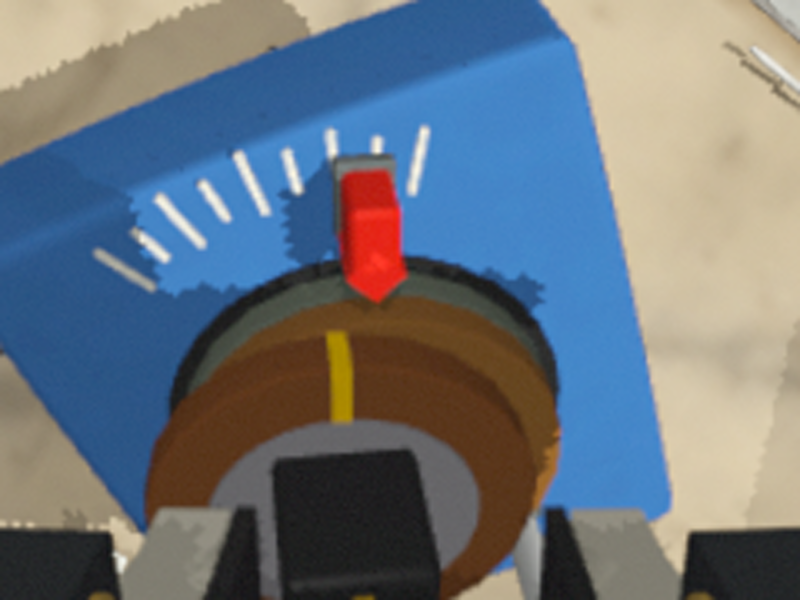

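The tool is free of the lens. It is shifted left, the block's front base edge runs (275,460)–(413,450), its front top edge (286,585)–(437,572), and the yellow inner end is at (342,420).

```bash
cat > lp.py <<'E'
from h import *
q=np.load("mag.npy");R=magR(q[2]);O=np.array([q[0],q[1],.085])
def pl(w,u,h):
    c,d=wray(w,(u[0]*.3+200,u[1]*.3+80));c=R.T@(c-O);d=R.T@d;return (c+d*(h-c[2])/d[2])[:2]
def lens(w,b0,b1,t0,t1,inner,grey,h=.025):
    def f(p):
        l=np.array([np.cos(p[2]),np.sin(p[2])]);n=np.array([-l[1],l[0]]);c=p[:2]
        e=[*(pl(w,b0,h)-c-.018*l-.012*n),*(pl(w,b1,h)-c-.018*l+.012*n),*(pl(w,t0,h+.028)-c-.018*l-.012*n),*(pl(w,t1,h+.028)-c-.018*l+.012*n),*(pl(w,inner,h)-c-p[3]*l)]
        e+=[np.hypot(*(pl(w,g,h)-c))-p[3] for g in grey];return np.array(e)*1000
    s=least_squares(f,[0,0,-.2,.024],loss="soft_l1");print("lens c mm",(s.x[:2]*1000).round(1),"yaw",np.degrees(s.x[2]).round(1),"ptr",np.degrees(q[4]).round(1),"rg",s.x[3],f(s.x).round(1));return s.x
E
python3 - <<'E'
from lp import *
w=dict(np.load("w7.npz"))
for h in(.025,.028):x=lens(w,(275,460),(413,450),(286,585),(437,572),(342,420),((210,495),(480,498),(250,450),(440,450)),h)
P=O+R@[x[0],x[1],.039];T=r.get_state()["tcp_pos"];a=np.radians(-144.9)
print("block in tool mm",(P-T)@[np.cos(a),np.sin(a),0]*1000,(P-T)@[np.sin(a),-np.cos(a),0]*1000,P)
E
```

```text
lens c mm [1.4 8.2] yaw -20.9 ptr -17.9 rg 0.024341363613605674 [-1.6 -0.4 -0.8  0.6  0.8 -1.2  2.   0.6  0.4  0.1 -0.2  0.5  0.1 -1. ]
lens c mm [4.6 7.4] yaw -21.2 ptr -17.9 rg 0.023765930052896 [-2.1 -0.5 -0.9  1.   1.1 -1.6  2.6  0.8  0.5  0.1 -0.3  0.6  0.1 -0.9]
block in tool mm 1.5670317271686176 -8.157938236357717 [0.49561262 0.03429843 0.1222569 ]
```

Yaw is within 3°, but the centre is 8 mm off across the slope. I'll nudge the block back with the pad, with the tool raised 2 mm so the tips clear the disc.

Emit:
drive_tool:
  increments:
    - [[0.1,0,0,-0.017,0],[0.1,0,0.02,-0.017,0],[0.1,0,0.035,-0.017,0],[0.1,0,0.05,-0.017,0],[0.1,0,0.065,-0.017,0]]

```text
time_s: 15.1
tcp_pos: [0.4884, 0.0488, 0.1273]
eef_rot: [-180.0, -0.0, -144.9]
contact_force: [-0.4, -0.4, -0.5]
gripper_width: 0.0481
gripper_force: 0.3
```

Emit:
drive_tool:
  increments:
    - [[0.1,0,0.012,0,0],[0.1,0,0.022,0,0],[0.1,0,0.032,0,0],[0.1,0,0.032,0,0]]

```text
time_s: 15.6
tcp_pos: [0.4867, 0.0519, 0.1275]
eef_rot: [-180.0, 0.0, -144.9]
contact_force: [0.3, -2.6, 1.2]
gripper_width: 0.0483
gripper_force: 1.3
```

Emit:
drive_tool:
  increments:
    - [[0.1,0,-0.03,0,0],[0.1,0,-0.07,0,0],[0.1,0,-0.097,0,0],[0.1,0,-0.097,0,0]]

```text
time_s: 16.1
tcp_pos: [0.4932, 0.0422, 0.1271]
eef_rot: [180.0, -0.0, -144.9]
contact_force: [0.0, -0.3, -0.3]
gripper_width: 0.0482
gripper_force: 0.0
```

```bash
python3 - <<'E'
from h import *
m=camera_model("wrist");im=capture("wrist")[:,:,::-1];np.savez("w8.npz",**m)
s=r.get_state();print(s["tcp_pos"],s["eef_rot"],s["time_s"],s["contact_force"],s["gripper_width"],s["gripper_force"])
cv2.imwrite("pics/w8.png",cv2.resize(im[80:260,200:440],(800,600),interpolation=cv2.INTER_CUBIC))
E
```

```text
[0.49313607 0.04227775 0.12720038] [ 1.79994454e+02 -6.78636513e-03 -1.44892242e+02] 16.15 [-0.11610638  0.83946166 -0.26166157] 0.048281045617753406 0.0
```

View pics/w8.png

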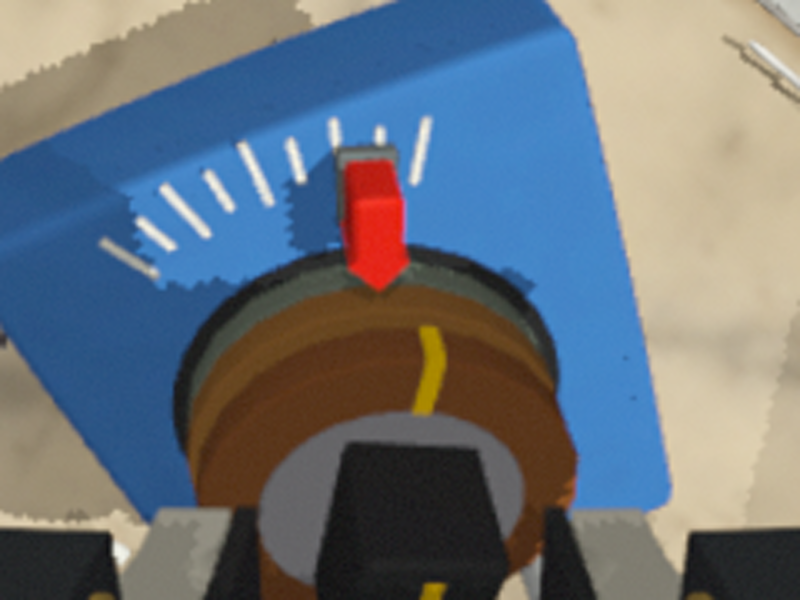

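The block is now at (410,510) and the yellow line has swung right, inner end at (422,412). I have viewed 12 pictures, which is over the limit of 10, so from here I use numbers only.

```bash
python3 - <<'E'
from lp import *
w=dict(np.load("w8.npz"))
x=lens(w,(347,443),(478,450),(320,565),(505,567),(422,412),((260,500),(522,490),(300,445),(490,440)))
P=O+R@[x[0],x[1],.039];T=r.get_state()["tcp_pos"];a=np.radians(-144.9)
print("block in tool mm",(P-T)@[np.cos(a),np.sin(a),0]*1000,(P-T)@[np.sin(a),-np.cos(a),0]*1000)
# check of the model: bend of the line is the rim
print("rim",pl(w,(440,365),.025)*1000)
E
```

```text
lens c mm [-3.3  1.1] yaw -28.8 ptr -17.9 rg 0.024199945905037868 [-1.5 -1.  -1.4  0.1  3.8  4.5  1.7  0.8  0.1 -1.1 -0.6  0.2  0.2 -0.4]
block in tool mm -2.0672006356635624 0.3522835208146905
rim [ 26.52557183 -17.18671147]
```

Centring is good at (-3.3, 1.1) mm, but the yaw is 11° off. The tool's yaw already matches the pointer, so a light squeeze of the pads will align the block.

Emit:
drive_tool:
  increments:
    - [[0,-0.017,0,0,0],[-0.15,-0.017,0,0,0],[-0.25,-0.017,0,0,0],[-0.33,-0.017,0,0,0],[-0.4,-0.017,0,0,0]]
  squeeze: 3

```text
time_s: 16.77
tcp_pos: [0.4947, 0.0436, 0.1273]
eef_rot: [180.0, -0.0, -144.9]
contact_force: [-1.1, -0.4, 0.5]
gripper_width: 0.0286
gripper_force: 2.7
```

Emit:
drive_tool:
  increments:
    - [[-0.41,0,0,0,0],[-0.41,0,0,0,0],[-0.41,0,0,0,0]]

```text
time_s: 17.15
tcp_pos: [0.4947, 0.0435, 0.1273]
eef_rot: [-180.0, -0.0, -144.9]
contact_force: [-0.2, 0.0, -0.3]
gripper_width: 0.0289
gripper_force: 2.7
```

Emit:
drive_tool:
  increments:
    - [[-0.41,0,0,0,0],[-0.41,0,0,0,0],[-0.41,0,0,0,0]]
  squeeze: 7

```text
time_s: 17.52
tcp_pos: [0.4949, 0.0436, 0.1273]
eef_rot: [-180.0, 0.0, -144.9]
contact_force: [0.8, -1.1, -0.2]
gripper_width: 0.0267
gripper_force: 6.5
```

Emit:
drive_tool:
  increments:
    - [[-0.41,0,0,0,-0.005],[-0.41,0,0,0,-0.01],[-0.41,0,0,0,-0.01]]

```text
time_s: 17.9
tcp_pos: [0.4947, 0.0435, 0.1273]
eef_rot: [180.0, -0.0, -141.2]
contact_force: [-0.7, -1.1, 1.2]
gripper_width: 0.0265
gripper_force: 6.7
```

Emit:
drive_tool:
  increments:
    - [[-0.36,0,0,0,0],[-0.3,0,0,0,0],[-0.2,0,0,0,0],[0,0,0,0,0],[0.1,0,0,0,0]]

```text
time_s: 18.52
tcp_pos: [0.4948, 0.0436, 0.1273]
eef_rot: [180.0, 0.0, -141.3]
contact_force: [-0.0, -0.8, 0.3]
gripper_width: 0.0466
gripper_force: 0.0
```

Emit:
drive_tool:
  increments:
    - [[0.2,0,0,-0.06,0],[0.2,0,0,-0.3,0],[0.2,0,0,-0.7,0],[0.2,0,0,-1,0],[0.2,0,0,-1,0]]

```text
time_s: 19.15
tcp_pos: [0.4964, 0.0441, 0.251]
eef_rot: [-179.9, 0.4, -141.2]
contact_force: [0.2, -0.3, -0.1]
gripper_width: 0.0526
gripper_force: 0.0
```

```bash
python3 - <<'E'
from lp import *
w=camera_model("wrist");im=capture("wrist")[:,:,::-1];cv2.imwrite("pics/w9.png",im);np.savez("w9.npz",**w)
s=r.get_state();print(s["tcp_pos"],s["contact_force"],s["gripper_force"],s["time_s"])
hsv=cv2.cvtColor(im,cv2.COLOR_BGR2HSV)
c=wproj(w,O+R@[0,0,.025]);x0,y0=(c-45).astype(int);print("expected",c)
sub=hsv[y0:y0+90,x0:x0+90]
def P(u,h):
    a,d=wray(w,u);a=R.T@(a-O);d=R.T@d;return (a+d*(h-a[2])/d[2])[:2]
ye=cv2.inRange(sub,(22,140,110),(33,255,255));n,l,st,ce=cv2.connectedComponentsWithStats(ye)
for i in range(1,n):
    if st[i,4]>6:
        p=np.argwhere(l==i)[:,::-1]+[x0,y0];q_=[P(u,.025) for u in p];q2=[P(u,.053) for u in p]
        for nm,k in(("h25",q_),("h53",q2)):
            k=np.array(k);v=np.linalg.svd(k-k.mean(0))[2][0];v*=np.sign(v[0]);print("yellow",st[i],nm,"mean mm",(k.mean(0)*1000).round(1),"dir",np.degrees(np.arctan2(v[1],v[0])).round(1),"span",(np.min(k@v)*1000).round(1),(np.max(k@v)*1000).round(1))
H,S,V=cv2.split(sub)
for nm,m in(("grey",(S<70)&(V>70)&(V<150)),("black",(V<45))):
    n,l,st,ce=cv2.connectedComponentsWithStats(m.astype(np.uint8))
    for i in range(1,n):
        if st[i,4]>60:print(nm,st[i],ce[i]+[x0,y0],(P(ce[i]+[x0,y0],.025)*1000).round(1))
br=cv2.inRange(sub,(5,110,40),(17,255,200));k=np.argwhere(br)[:,::-1]+[x0,y0];print("brown bbox",k.min(0),k.max(0))
E
```

```text
[0.49532169 0.04389008 0.2489481 ] [ 0.27145503  0.11247007 -0.83687249] 0.0 19.2
expected [319.12706661 174.06306364]
yellow [45 12  4 15 58] h25 mean mm [28.7 -8.7] dir -14.1 span 22.2 37.6
yellow [45 12  4 15 58] h53 mean mm [ 47.4 -10.1] dir -14.1 span 41.6 55.2
yellow [46 54  5 11 45] h25 mean mm [-18.2   1.6] dir -19.5 span -24.4 -11.2
yellow [46 54  5 11 45] h53 mean mm [ 6.1 -1. ] dir -19.5 span 0.2 11.8
grey [20  2 26 11 68] [306.45588235 134.33823529] [46.7 -0.5]
grey [ 20  27  49  37 659] [315.66312595 170.61305008] [5.2 2.1]
grey [68 58  9 27 75] [346.18666667 200.66666667] [-44.2 -18.3]
black [ 6  6 16 33 73] [284.1369863  150.49315068] [37.  23.2]
black [ 32  34  29  44 987] [319.16413374 183.96757852] [-12.1   3.1]
brown bbox [282 132] [351 200]
```

Measured at rest: centre about (0.4, 0.9) mm from the pile's axis, yellow line at about -18.8° against the pointer at -17.9°, and the tool 120 mm clear. I'll hand in.

```bash
python3 -c "
from plant import job
print(job.close_job())"
```

```text
the job is handed in; nothing more can be done
None
```

I handed the job in (no verdict came back) with the lens on the pile, measured about 1 mm off its axis and 1° off the pointer; its flatness I only inferred, the first release dragged it 8 mm so I re-centred and re-aligned it with the pads, and I viewed 12 pictures against the limit of 10.

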